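Start the flange nut on the bushing stud

TASK

Put the brass flange nut on the stud of the red bushing, turn it backwards (counter-clockwise from above) with a light touch until its thread drops in, then turn it clockwise until its flange sits on the copper terminal, and let go. Never force it: if it jams, it is going the wrong way or has reached its stop. Leave the other things on the bench where they are.

Things in the scene. Friction and masses are not known exactly. Their poses are not given: they have to be found in the camera images.
- bushing: Red ribbed insulator bushing fixed upright on a 130 mm square aluminium plate, 124 mm high without its stud. Origin: centre of the plate's underside, on the stud's axis; z up, x along the copper terminal's tail.
- terminal (a point): On the stud's axis, at the top face of the flat copper terminal (124 mm above the bench): a 60 mm disc, 6 mm thick, with a tail 34 mm wide reaching 83 mm out along +x. The nut's flange ends on this face.
- stud_tip (a point): Tip of the upright brass stud, 174 mm above the bench. Smooth core 20 mm in diameter, tapering to 8 mm over the top 8 mm. Right-hand quick thread from 32 mm below the tip: 28 mm in diameter, three starts 120 degrees apart, 24 mm per turn. The stud stays put under gentle turning.
- crown (a point): On the axis, at the thread's flat top, 142 mm above the bench. Three entry gaps 120 degrees apart, their angle differs each time (not told, nor in this yaw). At each gap's counter-clockwise side (from above) a tooth rises 3 mm over the crown. A nut on the crown jams on the teeth if turned clockwise; counter-clockwise within 120 degrees (150 if first on the teeth) it falls 9 mm in and stops on them.
- nut_mid (a point): Loose brass flange nut, about 340 g, flange down on the bench; point on its axis, half-way up its 30 mm. Flange 60 mm wide, 6 mm thick; above it a hexagon 24 mm high, 46 mm across flats, flats facing its x axis and every 60 degrees. Bore 30 mm below, 22 mm at the top; three lugs inside the lower bore.
- nut: The same nut, origin at the centre of its underside. Underside 138 mm above the bench when it rests on the crown (141 on the teeth), about 129 mm dropped in, 124 mm seated on the terminal. Loosely held, it drops in by its own weight. From there about 75 degrees clockwise winds it down to the terminal, where it stops.
- wrench: Bystander: steel wrench 190 mm long lying on the bench; origin under its middle.
- screwdriver: Bystander: screwdriver with an orange handle lying on the bench; origin under its middle.
- washer: Bystander: flat steel washer 52 mm in diameter, 4 mm thick; origin under its centre.
- bottle: Bystander: white jar with a blue cap, 60 mm in diameter, 130 mm tall; origin under its centre.
- meter: Bystander: yellow hand-held test meter, 150 x 78 x 34 mm, lying on its back; origin under its centre.
Mind the look-alikes: they are no part of the job. Of the things like the nut, leave any that is black, blue or green; of the rest the smaller one is meant.

How it is judged:
On the way, in this order (a step that is already met when the one before it is completed fails the run):
1. the nut is over the stud, the stud's tip well inside its bore (z of nut_mid in the frame of bushing below 0.165 m and horizontal distance between nut_mid and bushing below 0.004 m).
2. the thread has dropped in (z of nut_mid in the frame of bushing below 0.1475 m and horizontal distance between nut_mid and bushing below 0.004 m), for 0.1 s.
At the end, for the whole second after the job is handed in: The nut is on the stud's thread with its flange on the copper terminal (within 2 mm), centred within 4 mm, level within 3.4 degrees, at rest and let go; no other thing has moved more than 30 mm (z of nut_mid in the frame of bushing below 0.141 m and horizontal distance between nut_mid and bushing below 0.004 m and angle between nut_mid's own z axis and vertical below 0.06 rad and linear speed of nut below 0.01 m/s); the robot touches nothing.
It fails at once if the nut is pressed or jammed against the stud or bushing with more than 60 N (contact force between nut and bushing above 60 N).
It fails at once if the wrench, screwdriver, washer, jar or meter is moved more than 30 mm (distance of any of wrench, screwdriver, washer, bottle, meter from where it was at the start of the episode above 0.03 m).
It also fails if it takes over 72 s, if anything falls off the work surface, if the arm or the gripper's body presses on something with over 40 N, if the wrist force passes 120 N, or if a joint passes its speed limit or range.

ROBOT

A 6-joint arm with a two-finger parallel gripper is mounted at the origin on the work surface. World frame = base frame: x ahead of the robot, y to its left, z up, the work surface at z = 0. Lengths are in m, angles in rad, forces in N, time in s.
With the tool pointing down it reaches from about 0.3 to 0.875 m from the base axis. Payload 6.4 kg.
Tool frame: the origin (TCP) lies between the finger pads; the fingertips stand 22 mm ahead of it and the grasp point (between the pads) lies 3 mm ahead of it (r.nose_length is the distance from the TCP to the fingertips, in m); z points along the fingers, x is the direction in which the jaws open and shut, and the axes are right-handed (so a half turn about z gives the same grasp; the last joint's range is limited). The gripper opens to 88 mm and grips with 3 to 60 N. Pads are 18 mm wide; open, the fingers measure 123 mm over their backs; the gripper's body (75 mm by 187 mm) begins 45 mm behind the grasp point.
Start: joints at [0.943, 0.181, 1.607, -0, 1.354, -0.206], TCP at [0.235, 0.525, 0.261] pointing down, gripper open.
Joint ranges: [-2.99, 2.99], [-0.89, 2.07], [0.3, 2.58], [-1.14, 4.28], [0, 2.63], [-3.12, 3.12]. Speed limits (rad/s): [2.57, 2.57, 3.01, 3.14, 3.14, 3.14].

INTERFACE

Orientations are given as a unit quaternion [w, x, y, z].
In Python, from bench import r gives the robot as it stands.
- The arm moves only by the tool send_rows, never from a script. Its argument "series" is a list of rows, each a list of 3 entries, a list of its own where there are three numbers: the shift along the tool's x, y, z in mm, then the turn, a rotation vector about the tool's x, y, z in degrees, then the finger opening in mm, from 0 to 88.1. A call has 1 to 20 rows; each row is the pose to reach, as a shift and turn from the pose commanded when the call began, along the tool's axes at that moment; what a row does not reach only later rows make up. A row lasts 1/10 s, in which the tool goes at most 50 mm and 8.59 degrees, less where a joint would pass 70% of its speed; a pose out of reach is approached as far as the arm can. A call with a gripper value outside its range is refused whole. The fingers move at their own pace and stop on an object; the grip force is fixed at half the most. Time passes only in rows, so rows that repeat a pose let the fingers close. It gives the time, the measured TCP pose, the force and the opening at its end, in the units of the state.
- r.observe(): the state, without advancing time (a new reading comes with each control period).
- r.snapshot(name): name is "side" or "top" or "wrist"; returns (picture, depth): 480x640x3 uint8, red, green, blue; 480x640 float32, m along the optical axis (not along the pixel's ray), 0 where there is no reading.
- r.camera_info(name): a dict with "mtx" (3x3 intrinsics, pixels), "world_to_cam" (4x4, takes a point from world to camera coordinates); the wrist camera has in their place "mount" (4x4, takes a point from camera to tool coordinates, whose origin is the TCP and whose axes are the tool frame's). Camera axes: x right, y down, z forward; pixel columns grow to the right and rows downward; lengths in m; the calibration is good to about 2 mm. A picture is of the moment at which its call begins: read the wrist's pose just before it. camera_info takes no time and is no camera call.
- r.close_job(): hands the job in, once; it reports no verdict.
The state is a dict: "time_s": time; "joints": joint angles; "qvel": joint speeds; "joint_efforts": joint torques, N m; "position": TCP position; "tcp_rot": TCP orientation; "contact_force": force on the tool from outside, world axes, zero at the start; "ft_torque": the same for the moment, N m; "grip_width": finger opening in m.
Only numpy, scipy, OpenCV 4.12 (cv2) and the standard library are available. Lean on these libraries where they do the work, as an engineer would, in place of code of your own. Each camera call takes 0.05 s, during which the arm holds its last target. There are 200 camera calls.

## Working session

There is one attempt and no reset: what is moved stays moved. The work goes in short steps, Python scripts to look and compute and a tool call to move; the robot and the scene stay as the last step left them, time stands still between calls to the robot, and variables do not carry over. Pictures are saved under pics/ and viewed, about 8 in all and at most 12, crops included, and the job is handed in when it is done.

Besides the shell and the picture viewer there is one more tool, called by a JSON object that holds its "name" and its "arguments", one argument or row to a line. send_rows: Moves the arm, as the interface text tells. Its arguments: {"type":"object","properties":{"series":{"type":"array"}},"required":["series"]}

```bash
mkdir -p pics; ls; python3 - <<'E'
from bench import r
import cv2,numpy as np
print(r.observe())
for n in("top","side"):
    p,d=r.snapshot(n); np.savez(f"pics/{n}0.npz",p=p,d=d); cv2.imwrite(f"pics/{n}0.png",p[:,:,::-1])
    c=r.camera_info(n); print(n,np.round(c["mtx"],1).tolist(),np.round(c["world_to_cam"],3).tolist())
print(r.camera_info("wrist"))
E
```

```text
pics
{'time_s': 0.0, 'joints': array([ 9.42728839e-01,  1.81497815e-01,  1.60798901e+00, -1.69257405e-05,
        1.35378812e+00, -2.06279606e-01]), 'qvel': array([ 0.00157221, -0.00014944,  0.00056363,  0.00140422,  0.0006066 ,
        0.00099778]), 'joint_efforts': array([-1.33290006e-03, -4.33858073e+01, -3.41854334e+01,  7.02616805e-02,
        3.84242332e-02, -1.01518824e-04]), 'position': array([0.2350852 , 0.52421236, 0.25984359]), 'tcp_rot': array([ 3.10487654e-04,  8.39460530e-01,  5.43420014e-01, -7.81788132e-04]), 'contact_force': array([ 0.39008903, -0.3634157 ,  0.56568234]), 'ft_torque': array([ 0.02386238, -0.02160453, -0.03358578]), 'grip_width': 0.08784523659113379}
top [[479.3, 0.0, 321.4], [0.0, 479.3, 237.6], [0.0, 0.0, 1.0]] [[0.022, -1.0, 0.009, -0.024], [-0.99, -0.023, -0.14, 0.572], [0.141, -0.006, -0.99, 1.023], [0.0, 0.0, 0.0, 1.0]]
side [[519.1, 0.0, 325.7], [0.0, 519.1, 241.1], [0.0, 0.0, 1.0]] [[0.996, -0.088, 0.012, -0.548], [-0.032, -0.48, -0.877, 0.142], [0.083, 0.873, -0.481, 1.331], [0.0, 0.0, 0.0, 1.0]]
{'mtx': array([[368.95743388,   0.        , 317.92801901],
       [  0.        , 368.95743388, 244.6449827 ],
       [  0.        ,   0.        ,   1.        ]]), 'mount': array([[ 9.99999660e-01, -3.26615000e-04, -7.57712404e-04,
        -1.68475290e-04],
       [ 5.10792039e-04,  9.66246376e-01,  2.57619255e-01,
        -6.65136124e-02],
       [ 6.47994551e-04, -2.57619554e-01,  9.66246214e-01,
        -1.23135312e-01],
       [ 0.00000000e+00,  0.00000000e+00,  0.00000000e+00,
         1.00000000e+00]])}
```

View pics/top0.png

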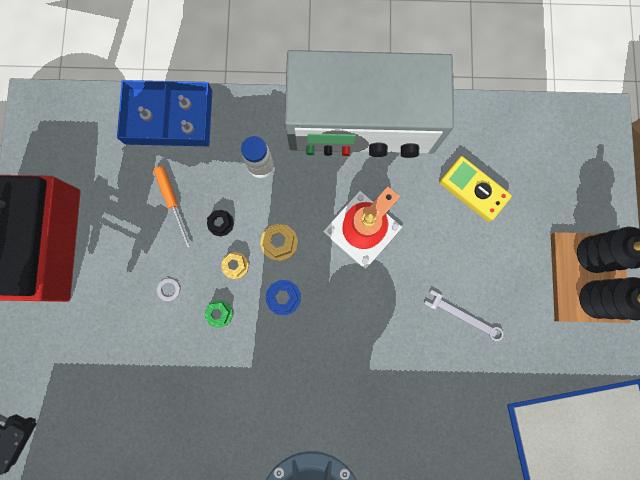

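View pics/side0.png

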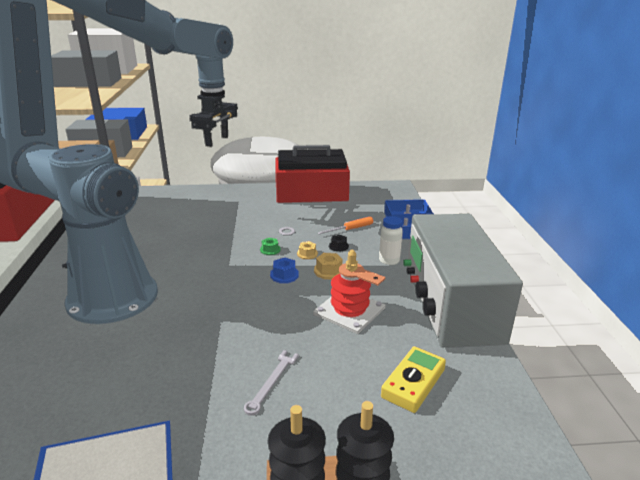

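Top view: the target is the small brass nut at (235,265). The larger brass one at (279,242) is a decoy. The bushing is at (366,222), with its tail toward (390,198). Next I'll measure these.

```bash
cat > h.py <<'E'
import numpy as np,cv2
from bench import r
from scipy.spatial.transform import Rotation as R
def T_tool(o):
    q=o["tcp_rot"]; T=np.eye(4); T[:3,:3]=R.from_quat([q[1],q[2],q[3],q[0]]).as_matrix(); T[:3,3]=o["position"]; return T
def cam2world(n,o=None):
    c=r.camera_info(n)
    return T_tool(o)@c["mount"] if n=="wrist" else np.linalg.inv(c["world_to_cam"])
def cloud(n,d,M):
    K=r.camera_info(n)["mtx"]; v,u=np.mgrid[:480,:640]
    P=np.stack([(u-K[0,2])/K[0,0]*d,(v-K[1,2])/K[1,1]*d,d],-1)
    return P@M[:3,:3].T+M[:3,3]
def ray(n,uv,z,M):
    K=r.camera_info(n)["mtx"]; uv=np.atleast_2d(uv)
    D=np.c_[(uv-K[:2,2])/[K[0,0],K[1,1]],np.ones(len(uv))]@M[:3,:3].T
    return M[:3,3]+D*((z-M[2,3])/D[:,2])[:,None]
def totool(p,o): # world point -> tool mm
    return (np.linalg.inv(T_tool(o))@np.r_[p,1])[:3]*1000
E
python3 - <<'E'
from h import *
f=np.load("pics/top0.npz"); p,d=f["p"],f["d"]; M=cam2world("top"); W=cloud("top",d,M)
hsv=cv2.cvtColor(p,cv2.COLOR_RGB2HSV)
y=cv2.inRange(hsv,(15,90,80),(32,255,255))
n,l,s,c=cv2.connectedComponentsWithStats(y)
for i in range(1,n):
    if s[i,4]>80:
        w=W[l==i]; print(c[i].round(1),s[i,4],np.median(w,0).round(3),w.min(0).round(3),w.max(0).round(3))
m=(l==l[265,225])&(l>0)
# bushing
z=W[...,2]
box=np.zeros(z.shape,bool); box[180:270,325:410]=1
t=box&(z>.117)&(z<.13); print("terminal",t.sum(),W[t].mean(0).round(3))
s_=box&(z>.135); print("stud",s_.sum(),W[s_].mean(0).round(3),W[s_].max(0).round(3))
pl=box&(z>.003)&(z<.02)
u=np.argwhere(t)[:,::-1].astype(np.float32); print(cv2.minAreaRect(W[t][:,:2].astype(np.float32)*1000))
print("plate",cv2.minAreaRect(W[pl][:,:2].astype(np.float32)*1000),np.median(z[pl]))
o=r.observe(); print(T_tool(o)[:3,:3].round(3))
E
```

```text
[636.9 157.4] 441 [ 1.02  -1.199 -0.646] [ 0.423 -1.209 -0.669] [ 1.145 -0.005  1.093]
[476.8 191.6] 1723 [ 0.685 -0.365  0.033] [ 0.423 -0.442 -0.002] [ 0.78  -0.005  1.093]
[368.1 219.1] 176 [ 0.595 -0.102  0.154] [ 0.423 -0.12   0.123] [ 0.616 -0.005  1.093]
[278.9 242.3] 912 [0.559 0.082 0.04 ] [ 0.423 -0.005 -0.002] [0.607 0.129 1.093]
[234.9 265.2] 494 [0.508 0.179 0.028] [ 0.423 -0.005 -0.002] [0.54  0.216 1.093]
terminal 918 [ 0.618 -0.121  0.124]
stud 179 [ 0.569 -0.088  0.305] [ 0.613 -0.005  1.093]
((618.3963012695312, -123.48020935058594), (58.253902435302734, 112.26717376708984), 46.74452209472656)
plate ((611.8779296875, -116.98041534423828), (208.1244659423828, 196.00294494628906), 1.0672367811203003) 0.01171792108198011
[[ 0.409  0.912 -0.001]
 [ 0.912 -0.409 -0.001]
 [-0.001 -0.    -1.   ]]
```

{"name": "send_rows", "arguments": {
  "series": [
    [[-203,390,100],[0,0,96],88],
    [[-203,390,100],[0,0,96],88],
    [[-203,390,100],[0,0,96],88],
    [[-203,390,100],[0,0,96],88],
    [[-203,390,100],[0,0,96],88],
    [[-203,390,100],[0,0,96],88],
    [[-203,390,100],[0,0,96],88],
    [[-203,390,100],[0,0,96],88],
    [[-203,390,100],[0,0,96],88],
    [[-203,390,100],[0,0,96],88],
    [[-203,390,100],[0,0,96],88],
    [[-203,390,100],[0,0,96],88],
    [[-203,390,100],[0,0,96],88],
    [[-203,390,100],[0,0,96],88],
    [[-203,390,100],[0,0,96],88],
    [[-203,390,100],[0,0,96],88],
    [[-203,390,100],[0,0,96],88],
    [[-203,390,100],[0,0,96],88]
  ]
}}

```text
time_s: 1.9
position: [0.5081, 0.1799, 0.1608]
tcp_rot: [-0.0, 0.966, -0.26, 0.0]
contact_force: [-0.3, -0.1, -0.3]
grip_width: 0.088
```

```bash
python3 - <<'E'
from h import *
o=r.observe(); p,d=r.snapshot("wrist"); np.savez("pics/w1.npz",p=p,d=d); cv2.imwrite("pics/w1.png",p[:,:,::-1])
print(o["time_s"],o["position"],o["joints"].round(3),T_tool(o)[:3,0])
M=cam2world("wrist",o); W=cloud("wrist",d,M)
hsv=cv2.cvtColor(p,cv2.COLOR_RGB2HSV); y=cv2.inRange(hsv,(15,90,80),(32,255,255))
n,l,s,c=cv2.connectedComponentsWithStats(y)
i=min(range(1,n),key=lambda i:np.hypot(*(c[i]-[318,245]))+(s[i,4]<1000)*1e4)
print(s[i],c[i])
m=l==i
t=m&(W[...,2]>.025)&(W[...,2]<.036); print(t.sum(),np.median(W[t],0))
cs,_=cv2.findContours(t.astype(np.uint8),cv2.RETR_EXTERNAL,cv2.CHAIN_APPROX_NONE)
k=max(cs,key=cv2.contourArea)[:,0].astype(float)
q=ray("wrist",k,.030,M)[:,:2].astype(np.float32)*1000
hull=cv2.convexHull(q)[:,0]; mm=cv2.moments(hull); ce=np.array([mm["m10"],mm["m01"]])/mm["m00"]
print("centre",ce,"tool",totool(np.r_[ce/1000,.03],o), "area",mm["m00"])
# width by direction
a=np.arange(0,180); w=[np.ptp(hull@[np.cos(x),np.sin(x)]) for x in np.deg2rad(a)]
f=[w[x]+w[x+60]+w[x+120] for x in range(60)]; print("flat normal deg mod60",np.argmin(f),min(f)/3,np.array(w)[[np.argmin(f),np.argmin(f)+60,np.argmin(f)+120]])
E
```

```text
1.9 [0.50808326 0.17986301 0.1607721 ] [ 0.12   0.215  1.784 -0.     1.143  0.646] [ 8.64843356e-01 -5.02041790e-01  1.03217279e-04]
[ 277  187   79   81 4170] [315.9853717  225.77218225]
2773 [0.50924537 0.18655942 0.02907301]
centre [508.98281128 185.98066301] tool [ -2.30684907  -5.73640355 130.77212389] area 1812.9168677811977
flat normal deg mod60 46 46.016348720526395 [46.24103893 46.00672408 45.80128316]
```

View pics/w1.png

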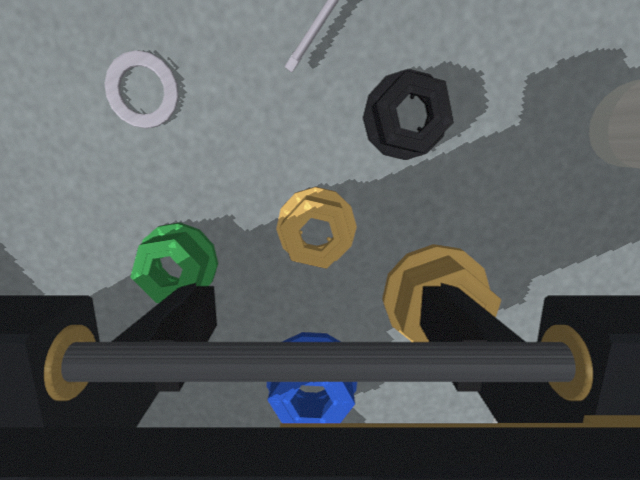

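The small brass nut is at (316,226), hex widths all about 46 mm, with flats at 46° mod 60. I'll grip at yaw −14°, which clears the green and large brass nuts.

{"name": "send_rows", "arguments": {
  "series": [
    [[-2.3,-5.7,40],[0,0,-16],70],
    [[-2.3,-5.7,80],[0,0,-16],70],
    [[-2.3,-5.7,100],[0,0,-16],70],
    [[-2.3,-5.7,115],[0,0,-16],70],
    [[-2.3,-5.7,130],[0,0,-16],70],
    [[-2.3,-5.7,130],[0,0,-16],70],
    [[-2.3,-5.7,130],[0,0,-16],70],
    [[-2.3,-5.7,130],[0,0,-16],40],
    [[-2.3,-5.7,130],[0,0,-16],40],
    [[-2.3,-5.7,130],[0,0,-16],40],
    [[-2.3,-5.7,130],[0,0,-16],40],
    [[-2.3,-5.7,130],[0,0,-16],40],
    [[-2.3,-5.7,130],[0,0,-16],40],
    [[-2.3,-5.7,130],[0,0,-16],40],
    [[-2.3,-5.7,130],[0,0,-16],40]
  ]
}}

```text
time_s: 3.45
position: [0.5095, 0.1859, 0.0314]
tcp_rot: [-0.0, 0.992, -0.123, 0.001]
contact_force: [-2.0, 0.1, 5.6]
grip_width: 0.0459
```

{"name": "send_rows", "arguments": {
  "series": [
    [[0,0,-20],[0,0,0],40],
    [[0,0,-60],[0,0,0],40],
    [[0,0,-110],[0,0,0],40],
    [[0,0,-160],[0,0,0],40],
    [[0,0,-210],[0,0,0],40],
    [[0,20,-250],[0,0,0],40],
    [[20,60,-269],[0,0,0],40],
    [[40,100,-269],[0,0,0],40],
    [[60,140,-269],[0,0,0],40],
    [[80,180,-269],[0,0,0],40],
    [[100,220,-269],[0,0,0],40],
    [[125,260,-269],[0,0,0],40],
    [[145,295,-269],[0,0,0],40],
    [[157,320,-269],[0,0,0],40],
    [[157,320,-269],[0,0,0],40],
    [[157,320,-269],[0,0,0],40],
    [[157,320,-269],[0,0,0],40],
    [[157,320,-269],[0,0,0],40]
  ]
}}

```text
time_s: 5.25
position: [0.5827, -0.1616, 0.2996]
tcp_rot: [-0.0, 0.992, -0.123, -0.0]
contact_force: [0.5, -0.7, -3.9]
grip_width: 0.0457
```

```bash
python3 - <<'E'
from h import *
o=r.observe(); p,d=r.snapshot("wrist"); np.savez("pics/w2.npz",p=p,d=d); cv2.imwrite("pics/w2.png",p[:,:,::-1])
np.save("pics/o2.npy",T_tool(o))
print(o["time_s"],o["position"],o["joints"].round(3),o["grip_width"],o["contact_force"],T_tool(o)[:3,:3].round(4).tolist())
E
```

```text
5.25 [ 0.58270097 -0.16157976  0.29956065] [-0.467  0.217  1.485  0.     1.44  -0.221] 0.04569993155863462 [ 0.52952807 -0.70111854 -3.87778461] [[0.9699, -0.2433, -0.0004], [-0.2433, -0.9699, 0.0004], [-0.0004, -0.0003, -1.0]]
```

View pics/w2.png

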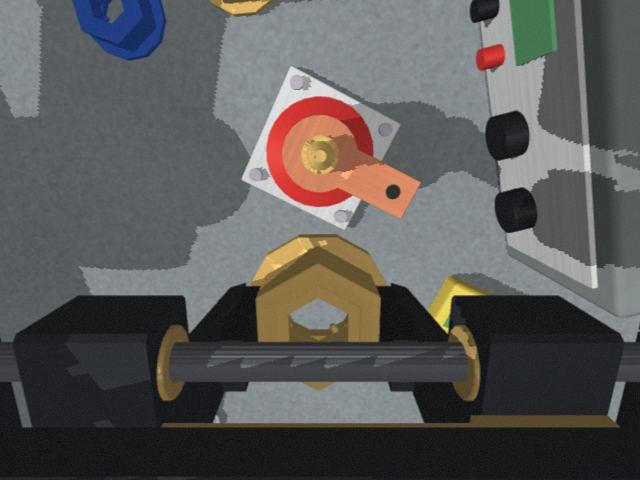

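Wrist view: the nut is held, with its hex top's far corner at about (318,247) and near corner at about (318,388). The stud tip is at about (320,155), with the copper tail toward the lower right. Next I'll measure the nut in the tool frame and the stud axis.

```bash
python3 - <<'E'
from h import *
f=np.load("pics/w2.npz"); p,d=f["p"],f["d"]; T=np.load("pics/o2.npy"); M=T@r.camera_info("wrist")["mount"]; W=cloud("wrist",d,M)
hsv=cv2.cvtColor(p,cv2.COLOR_RGB2HSV); z=W[...,2]
# held nut in tool frame
L=(W-T[:3,3])@T[:3,:3]*1000
y=cv2.inRange(hsv,(12,80,40),(32,255,255))>0
nb=y&(np.abs(L[...,0])<40)&(L[...,2]>-10)&(L[...,2]<40)&(np.abs(L[...,1])<45)
h=nb&(L[...,2]<5); print("hex top z",np.median(L[h][:,2]),h.sum(),"y",np.percentile(L[h][:,1],[0,.5,99.5,100]),"x",np.percentile(L[h][:,0],[.5,99.5]))
vv,uu=np.nonzero(h)
# edges in rays at hex plane
k=np.c_[uu,vv].astype(float); zt=T[2,3]-.0014
q=(ray("wrist",k,zt,M)-T[:3,3])@T[:3,:3]*1000
print("hex y by ray",q[:,1].min(),q[:,1].max(),"at x",q[np.argmin(q[:,1]),0],"x",q[:,0].min(),q[:,0].max())
far=q[q[:,1]<q[:,1].min()+13]
for s in(-1,1):
    e=[]
    for x in range(4,20,2):
        c=q[(np.abs(q[:,0]-s*x)<.7)]; e.append(c[:,1].min())
    a=np.polyfit(s*np.arange(4,20,2),e,1); print("edge",s,a)
fl=nb&(L[...,2]>22); print("flange z",np.median(L[fl][:,2]),L[fl][:,1].min())
# stud
sub=np.zeros(z.shape,bool); sub[60:240,235:430]=1
for nm,lo,hi,zz in(("tip",.171,.180,.174),("up",.16,.180,.17),("crown",.136,.146,.142)):
    m=sub&(z>lo)&(z<hi); c=np.argwhere(m)[:,::-1].astype(float)
    if len(c): print(nm,len(c),np.median(W[m],0).round(4), ray("wrist",c.mean(0),zz,M)[0].round(4), cv2.minEnclosingCircle(c.astype(np.float32)))
m=sub&(z>.118)&(z<.130); k=max(cv2.findContours(m.astype(np.uint8),cv2.RETR_EXTERNAL,cv2.CHAIN_APPROX_NONE)[0],key=len)[:,0].astype(float)
q=ray("wrist",k,.124,M)[:,:2]*1000
rect=cv2.minAreaRect(q.astype(np.float32)); print(rect)
# circle fit to disc points: those not tail
c0=np.array([599,-105.]); 
t=np.array([.728,-.686])
from scipy.optimize import least_squares
s=q[((q-c0)@t)<12]
g=least_squares(lambda v:np.hypot(*(s-v[:2]).T)-v[2],[*c0,30],loss="soft_l1"); print("disc",g.x,len(s),np.abs(g.fun).mean())
# bushing red bottom / plate
white=sub&(z>.003)&(z<.016)&(hsv[...,1]<60); print("plate",cv2.minAreaRect((ray("wrist",np.argwhere(white)[:,::-1].astype(float),.0+np.median(z[white]),M)[:,:2]*1000).astype(np.float32)),np.median(z[white]))
cv2.imwrite("pics/stud2.png",cv2.resize(p[110:200,270:370,::-1],(800,720),interpolation=cv2.INTER_CUBIC)[:600])
E
```

```text
hex top z 2.44548513345845 5988 y [-26.10308395 -24.87347403  25.00961262  27.05291213] x [-23.57982926  22.3864998 ]
hex y by ray -26.62076628293091 25.703786583576036 at x -1.6311269665882508 x -23.643393442133696 41.4466789854972
edge -1 [ -0.57398313 -27.63559122]
edge 1 [  0.56724846 -26.61065794]
flange z 26.3047788798055 -29.725889449160736
tip 216 [ 0.5977 -0.1036  0.1726] [ 0.5976 -0.1036  0.174 ] ((319.59326171875, 155.67098999023438), 8.998892784118652)
up 689 [ 0.5975 -0.1033  0.1691] [ 0.5975 -0.1034  0.17  ] ((319.5, 155.1896514892578), 14.886215209960938)
crown 371 [ 0.5993 -0.1003  0.1413] [ 0.5978 -0.1024  0.142 ] ((319.1745300292969, 154.29010009765625), 19.41236686706543)
((617.5713500976562, -120.81562805175781), (59.060272216796875, 111.92321014404297), 49.49531173706055)
disc [ 597.4314171  -103.58040538   29.21327865] 143 0.17842631678116064
plate ((597.2515869140625, -103.5631103515625), (129.36767578125, 129.3306884765625), 49.53533935546875) 0.011080652872775376
```

View pics/stud2.png

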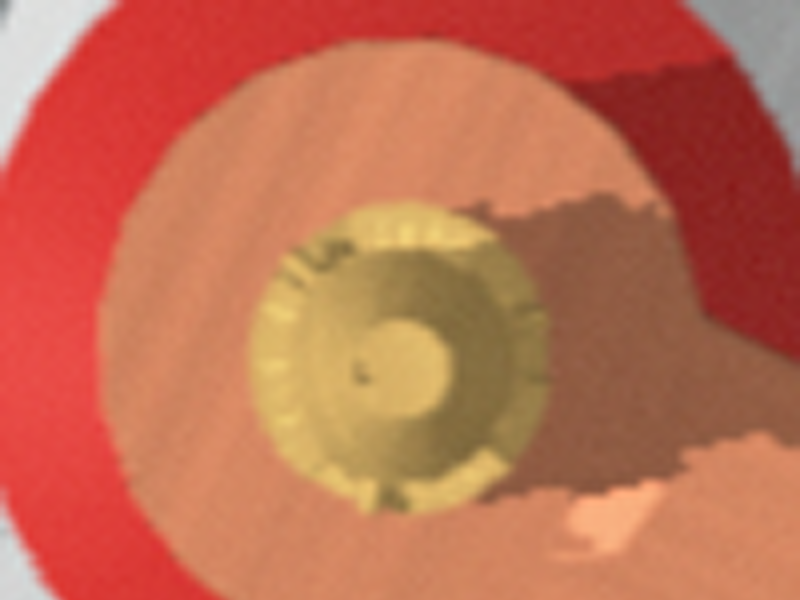

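The stud axis is at (0.5975, −0.1036), and tip, disc and plate agree. The nut's centre sits at about (−0.7, −0.5) mm in the tool frame. I'll move above the tip first.

{"name": "send_rows", "arguments": {
  "series": [
    [[0.9,-30,0],[0,0,0],40],
    [[0.9,-59.3,0],[0,0,0],40],
    [[0.9,-59.3,0],[0,0,0],40],
    [[0.9,-59.3,30],[0,0,0],40],
    [[0.9,-59.3,60],[0,0,0],40],
    [[0.9,-59.3,80],[0,0,0],40],
    [[0.9,-59.3,85],[0,0,0],40],
    [[0.9,-59.3,85],[0,0,0],40],
    [[0.9,-59.3,85],[0,0,0],40],
    [[0.9,-59.3,85],[0,0,0],40]
  ]
}}

```text
time_s: 6.3
position: [0.5992, -0.1059, 0.2165]
tcp_rot: [0.0, 0.992, -0.123, 0.001]
contact_force: [-0.1, -0.7, -3.0]
grip_width: 0.046
```

```bash
python3 - <<'E'
from h import *
o=r.observe(); print(o["position"],o["contact_force"],o["ft_torque"])
p,d=r.snapshot("wrist"); s,_=r.snapshot("side")
a=cv2.resize(p[220:400,230:410,::-1],(500,500),interpolation=cv2.INTER_CUBIC)
cv2.imwrite("pics/w3.png",np.hstack([a,cv2.resize(s[180:340,290:386,::-1],(300,500),interpolation=cv2.INTER_CUBIC)]))
E
```

```text
[ 0.59918688 -0.10594976  0.216547  ] [-0.14124044 -0.67320961 -2.99485446] [-0.03195849  0.06820766  0.05575738]
```

View pics/w3.png

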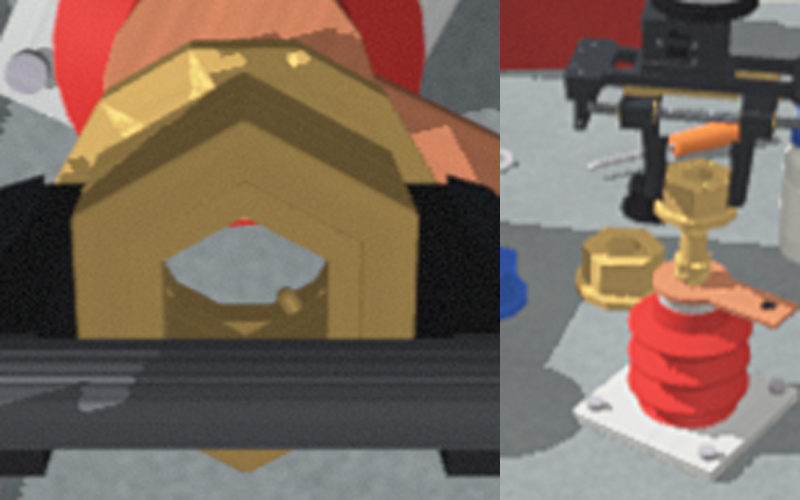

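{"name": "send_rows", "arguments": {
  "series": [
    [[0,0,0],[0,0,0],40],
    [[0,0,0],[0,0,0],40],
    [[0,0,0],[0,0,0],40],
    [[0,0,0],[0,0,0],40]
  ]
}}

```text
time_s: 6.8
position: [0.5983, -0.1056, 0.2147]
tcp_rot: [0.0, 0.992, -0.123, 0.0]
contact_force: [-0.6, 0.1, -2.7]
grip_width: 0.0459
```

```bash
python3 - <<'E'
from h import *
from scipy.optimize import least_squares
o=r.observe(); print(o["position"],o["qvel"].round(4))
p,d=r.snapshot("wrist"); T=T_tool(o); M=cam2world("wrist",o); W=cloud("wrist",d,M); z=W[...,2]
L=(W-T[:3,3])@T[:3,:3]*1000
# nut far edges at top plane
hsv=cv2.cvtColor(p,cv2.COLOR_RGB2HSV); y=cv2.inRange(hsv,(12,80,40),(32,255,255))>0
h=y&(L[...,2]<5)&(L[...,2]>-3)&(np.abs(L[...,0])<26)&(L[...,1]<0)
tl=lambda k,zz:(ray("wrist",k,zz,M)-T[:3,3])@T[:3,:3]*1000
q=tl(np.argwhere(h)[:,::-1].astype(float),T[2,3]-.0014); A=[]
for s in(-1,1):
    xs=s*np.arange(4,20,2); A.append(np.polyfit(xs,[q[np.abs(q[:,0]-x)<.7][:,1].min() for x in xs],1))
x=(A[1][1]-A[0][1])/(A[0][0]-A[1][0]); print("nut corner",x,np.polyval(A[0],x),A)
m=(z>.118)&(z<.130)&(hsv[...,0]<14)
k=max(cv2.findContours(m.astype(np.uint8),cv2.RETR_EXTERNAL,cv2.CHAIN_APPROX_NONE)[0],key=len)[:,0].astype(float)
q=tl(k,.124)[:,:2]; rr=np.hypot(*q.T); s=q[(rr>26)&(rr<34)&(q[:,1]<-5)&(q[:,0]<20)]
g=least_squares(lambda v:np.hypot(*(s-v).T)-29.6,[0,0],loss="soft_l1"); print("disc in tool",g.x,len(s),np.abs(g.fun).mean())
# red top too
w=(z>.003)&(z<.016)&(hsv[...,1]<60)
E
```

```text
[ 0.59827524 -0.1056153   0.21473139] [ 0.0006  0.0007  0.0003 -0.0006  0.     -0.0004]
nut corner -0.7894467210204001 -27.342149026093775 [array([ -0.58471224, -27.80374819]), array([  0.59950427, -26.86887235])]
disc in tool [-0.67564475 -2.50106277] 110 0.4164618828132667
```

{"name": "send_rows", "arguments": {
  "series": [
    [[-0.2,-1.4,0],[0,0,0],40],
    [[-0.2,-1.4,5],[0,0,0],40],
    [[-0.2,-1.4,10],[0,0,0],40],
    [[-0.2,-1.4,15],[0,0,0],40],
    [[-0.2,-1.4,20],[0,0,0],40],
    [[-0.2,-1.4,24],[0,0,0],40],
    [[-0.2,-1.4,24],[0,0,0],40],
    [[-0.2,-1.4,24],[0,0,0],40]
  ]
}}

```text
time_s: 7.65
position: [0.5984, -0.1042, 0.1906]
tcp_rot: [-0.0, 0.992, -0.123, -0.0]
contact_force: [-0.3, 0.2, -2.8]
grip_width: 0.0456
```

{"name": "send_rows", "arguments": {
  "series": [
    [[0,0,3],[0,0,0],40],
    [[0,0,6],[0,0,0],40],
    [[0,0,9],[0,0,0],40],
    [[0,0,12],[0,0,0],40],
    [[0,0,12],[0,0,0],40],
    [[0,0,12],[0,0,0],40]
  ]
}}

```text
time_s: 8.25
position: [0.5984, -0.1042, 0.1786]
tcp_rot: [-0.0, 0.992, -0.123, -0.0]
contact_force: [0.1, 0.5, -3.4]
grip_width: 0.0454
```

{"name": "send_rows", "arguments": {
  "series": [
    [[0,0,2],[0,0,0],40],
    [[0,0,4],[0,0,0],40],
    [[0,0,5],[0,0,0],40],
    [[0,0,5],[0,0,0],40],
    [[0,0,5],[0,0,0],40]
  ]
}}

```text
time_s: 8.75
position: [0.5984, -0.1042, 0.1737]
tcp_rot: [-0.0, 0.992, -0.123, -0.0]
contact_force: [0.3, -0.3, -2.5]
grip_width: 0.0459
```

{"name": "send_rows", "arguments": {
  "series": [
    [[0,0,0],[0,0,0],48],
    [[0,0,0],[0,0,0],48],
    [[0,0,0],[0,0,0],48],
    [[0,0,0],[0,0,0],48],
    [[0,0,2],[0,0,0],48],
    [[0,0,2],[0,0,-3],48],
    [[0,0,2],[0,0,-6],48],
    [[0,0,2],[0,0,-9],48],
    [[0,0,2],[0,0,-12],48],
    [[0,0,2],[0,0,-12],48]
  ]
}}

```text
time_s: 9.75
position: [0.5984, -0.1042, 0.1716]
tcp_rot: [-0.0, 1.0, -0.019, -0.0]
contact_force: [0.0, 0.1, -0.6]
grip_width: 0.0477
```

```bash
cat > nz.py <<'E'
from h import *
o=r.observe(); p,d=r.snapshot("wrist"); T=T_tool(o); W=cloud("wrist",d,cam2world("wrist",o)); L=(W-T[:3,3])@T[:3,:3]*1000
hsv=cv2.cvtColor(p,cv2.COLOR_RGB2HSV); y=cv2.inRange(hsv,(12,80,40),(32,255,255))>0
y&=(np.abs(L[...,0])<24)&(L[...,1]<5)&(L[...,1]>-27)&(L[...,2]<20)&(L[...,2]>-8)
c=np.histogram(L[y][:,2],np.arange(-8,20.5,.5)); zt=c[1][np.argmax(c[0])]+.25
zt=np.median(L[y&(np.abs(L[...,2]-zt)<1.2)][:,2])
# top-face edges: hex rotation in tool
h=y&(np.abs(L[...,2]-zt)<1.2); q=L[h]
print("t",o["time_s"],"tcp",o["position"].round(4),"yaw",np.degrees(np.arctan2(T[1,0],T[0,0])).round(1),"j6",o["joints"][5].round(2),"F",o["contact_force"].round(1),"tau",o["ft_torque"].round(2),"w",o["grip_width"].round(4))
print("nut top tool z",zt.round(1),"underside z",(T[2,3]*1000-zt+1-30).round(1),h.sum())
A=[]
for s in(-1,1):
    xs=s*np.arange(5,20,2); A.append(np.degrees(np.arctan(np.polyfit(xs,[q[np.abs(q[:,0]-x)<.7][:,1].min() for x in xs],1)[0])).round(1))
print("edge angles (30 nominal)",A,"nut turn in tool",(A[0]+A[1])/2)
E
python3 nz.py
```

```text
Traceback (most recent call last):
  File "nz.py", line 9, in <module>
    print("t",o["time_s"],"tcp",o["position"].round(4),"yaw",np.degrees(np.arctan2(T[1,0],T[0,0])).round(1),"j6",o["joints"][5].round(2),"F",o["contact_force"].round(1),"tau",o["ft_torque"].round(2),"w",o["grip_width"].round(4))
                                                                                                                                                                                                           ^^^^^^^^^^^^^^^^^^^^^
AttributeError: 'float' object has no attribute 'round'
```

```bash
sed -i 's/o\["grip_width"\].round(4)/round(o["grip_width"],4)/' nz.py; python3 nz.py
```

```text
t 9.8 tcp [ 0.5984 -0.1042  0.1716] yaw -2.2 j6 -0.33 F [-0.3  0.6  0.4] tau [-0.07  0.1  -0.03] w 0.0479
nut top tool z 4.8 underside z 137.8 5627
edge angles (30 nominal) [np.float64(-24.2), np.float64(35.0)] nut turn in tool 5.4
```

It rests on the crown (137.8 mm) and follows the jaws with about 5° of slack. I'll keep turning CCW.

{"name": "send_rows", "arguments": {
  "series": [
    [[0,0,0],[0,0,-3],48],
    [[0,0,0],[0,0,-6],48],
    [[0,0,0],[0,0,-9],48],
    [[0,0,0],[0,0,-12],48],
    [[0,0,0],[0,0,-12],48]
  ]
}}

```text
time_s: 10.35
position: [0.5984, -0.1042, 0.1716]
tcp_rot: [-0.0, 0.996, 0.085, -0.0]
contact_force: [0.8, 0.8, 0.1]
grip_width: 0.0483
```

```bash
python3 nz.py
```

```text
t 10.35 tcp [ 0.5984 -0.1042  0.1716] yaw 9.8 j6 -0.54 F [0.8 0.8 0.1] tau [-0.03  0.03 -0.03] w 0.0483
nut top tool z 4.9 underside z 137.8 5636
edge angles (30 nominal) [np.float64(-24.5), np.float64(36.3)] nut turn in tool 5.899999999999999
```

{"name": "send_rows", "arguments": {
  "series": [
    [[0,0,0],[0,0,-3],48],
    [[0,0,0],[0,0,-6],48],
    [[0,0,0],[0,0,-9],48],
    [[0,0,0],[0,0,-12],48],
    [[0,0,0],[0,0,-12],48]
  ]
}}

```text
time_s: 10.9
position: [0.5984, -0.1042, 0.1717]
tcp_rot: [0.0, 0.982, 0.189, -0.0]
contact_force: [-0.7, -0.3, 0.3]
grip_width: 0.0479
```

```bash
python3 nz.py
```

```text
t 10.9 tcp [ 0.5984 -0.1042  0.1717] yaw 21.8 j6 -0.75 F [-0.7 -0.3  0.3] tau [-0.    0.04  0.  ] w 0.0479
nut top tool z 4.9 underside z 137.8 5596
edge angles (30 nominal) [np.float64(-23.5), np.float64(36.3)] nut turn in tool 6.399999999999999
```

{"name": "send_rows", "arguments": {
  "series": [
    [[0,0,0],[0,0,-3],48],
    [[0,0,0],[0,0,-6],48],
    [[0,0,0],[0,0,-9],48],
    [[0,0,0],[0,0,-12],48],
    [[0,0,0],[0,0,-12],48]
  ]
}}

```text
time_s: 11.45
position: [0.5984, -0.1042, 0.1717]
tcp_rot: [0.0, 0.957, 0.29, 0.0]
contact_force: [0.2, 0.1, 0.4]
grip_width: 0.0483
```

```bash
python3 nz.py
```

```text
t 11.45 tcp [ 0.5984 -0.1042  0.1717] yaw 33.7 j6 -0.96 F [0.2 0.1 0.4] tau [-0.01  0.02 -0.02] w 0.0483
nut top tool z 4.9 underside z 137.8 5618
edge angles (30 nominal) [np.float64(-24.4), np.float64(35.6)] nut turn in tool 5.600000000000001
```

{"name": "send_rows", "arguments": {
  "series": [
    [[0,0,0],[0,0,-3],48],
    [[0,0,0],[0,0,-6],48],
    [[0,0,0],[0,0,-9],48],
    [[0,0,0],[0,0,-12],48],
    [[0,0,0],[0,0,-12],48]
  ]
}}

```text
time_s: 12.0
position: [0.5984, -0.104, 0.1717]
tcp_rot: [-0.0, 0.921, 0.389, 0.0]
contact_force: [0.3, 0.1, -0.0]
grip_width: 0.0478
```

```bash
python3 nz.py
```

```text
t 12.0 tcp [ 0.5984 -0.104   0.1717] yaw 45.7 j6 -1.17 F [ 0.3  0.1 -0. ] tau [-0.07 -0.01  0.04] w 0.0478
nut top tool z 10.2 underside z 132.5 4403
edge angles (30 nominal) [np.float64(-29.9), np.float64(31.0)] nut turn in tool 0.5500000000000007
```

The nut is falling in. I'll hold and recheck.

{"name": "send_rows", "arguments": {
  "series": [
    [[0,0,0],[0,0,0],48],
    [[0,0,0],[0,0,0],48]
  ]
}}

```text
time_s: 12.25
position: [0.5984, -0.1043, 0.1717]
tcp_rot: [0.0, 0.921, 0.389, -0.0]
contact_force: [-0.2, 0.6, 0.7]
grip_width: 0.0479
```

```bash
python3 nz.py; python3 - <<'E'
from h import *
p,d=r.snapshot("wrist"); s,_=r.snapshot("side")
a=cv2.resize(p[200:420,210:430,::-1],(500,500),interpolation=cv2.INTER_CUBIC)
cv2.imwrite("pics/w4.png",np.hstack([a,cv2.resize(s[180:340,290:386,::-1],(300,500),interpolation=cv2.INTER_CUBIC)]))
E
```

```text
t 12.25 tcp [ 0.5984 -0.1043  0.1717] yaw 45.7 j6 -1.17 F [-0.2  0.6  0.7] tau [0.   0.04 0.01] w 0.0479
nut top tool z 13.9 underside z 128.9 4867
edge angles (30 nominal) [np.float64(-32.6), np.float64(27.9)] nut turn in tool -2.3500000000000014
```

View pics/w4.png

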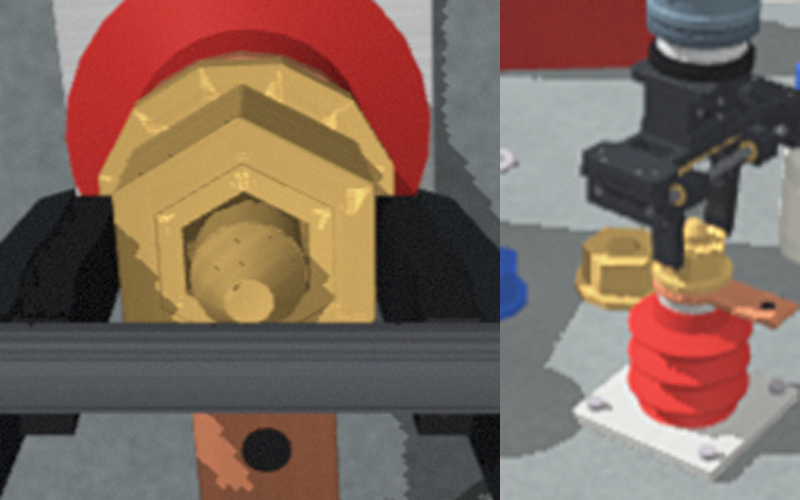

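It has dropped in (128.9 mm), and the picture shows it level and centred. I'll lower the jaws 8 mm and turn clockwise.

{"name": "send_rows", "arguments": {
  "series": [
    [[0,0,4],[0,0,0],48],
    [[0,0,8],[0,0,0],48],
    [[0,0,8],[0,0,4],48],
    [[0,0,8],[0,0,8],48],
    [[0,0,8],[0,0,12],48],
    [[0,0,8],[0,0,16],48],
    [[0,0,8],[0,0,20],48],
    [[0,0,8],[0,0,24],48],
    [[0,0,8],[0,0,28],48],
    [[0,0,8],[0,0,30],48],
    [[0,0,8],[0,0,30],48]
  ]
}}

```text
time_s: 13.5
position: [0.5982, -0.1041, 0.1632]
tcp_rot: [-0.0, 0.99, 0.138, -0.0]
contact_force: [-0.1, 0.1, -0.1]
grip_width: 0.0482
```

```bash
python3 nz.py
```

```text
t 13.5 tcp [ 0.5982 -0.1041  0.1632] yaw 15.8 j6 -0.64 F [-0.1  0.1 -0.1] tau [-0.05  0.05  0.01] w 0.0482
nut top tool z 6.9 underside z 127.3 5081
edge angles (30 nominal) [np.float64(-34.6), np.float64(22.7)] nut turn in tool -5.950000000000001
```

{"name": "send_rows", "arguments": {
  "series": [
    [[0,0,1],[0,0,4],48],
    [[0,0,1],[0,0,8],48],
    [[0,0,2],[0,0,12],48],
    [[0,0,2],[0,0,16],48],
    [[0,0,2],[0,0,20],48],
    [[0,0,2],[0,0,24],48],
    [[0,0,2],[0,0,28],48],
    [[0,0,2],[0,0,30],48],
    [[0,0,2],[0,0,30],48]
  ]
}}

```text
time_s: 14.45
position: [0.5983, -0.1042, 0.1615]
tcp_rot: [-0.0, 0.992, -0.123, -0.0]
contact_force: [-0.4, -0.1, -0.3]
grip_width: 0.0477
```

```bash
python3 nz.py
```

```text
t 14.45 tcp [ 0.5983 -0.1042  0.1615] yaw -14.1 j6 -0.12 F [-0.4 -0.1 -0.3] tau [-0.08  0.08  0.02] w 0.0477
nut top tool z 7.3 underside z 125.2 5023
edge angles (30 nominal) [np.float64(-35.0), np.float64(25.3)] nut turn in tool -4.85
```

Remaining travel is about 1.2 mm, or about 18°. I'll take small steps now.

{"name": "send_rows", "arguments": {
  "series": [
    [[0,0,0],[0,0,3],48],
    [[0,0,0],[0,0,6],48],
    [[0,0,0],[0,0,9],48],
    [[0,0,0],[0,0,12],48],
    [[0,0,0],[0,0,14],48],
    [[0,0,0],[0,0,14],48]
  ]
}}

```text
time_s: 15.1
position: [0.5984, -0.1042, 0.1616]
tcp_rot: [-0.0, 0.97, -0.243, -0.0]
contact_force: [-0.3, 0.3, -0.5]
grip_width: 0.0479
```

```bash
python3 nz.py
```

```text
t 15.1 tcp [ 0.5984 -0.1042  0.1616] yaw -28.1 j6 0.12 F [-0.3  0.3 -0.5] tau [-0.01  0.14  0.05] w 0.0479
nut top tool z 8.3 underside z 124.3 4966
edge angles (30 nominal) [np.float64(-34.2), np.float64(24.2)] nut turn in tool -5.000000000000002
```

{"name": "send_rows", "arguments": {
  "series": [
    [[0,0,0],[0,0,2],48],
    [[0,0,0],[0,0,4],48],
    [[0,0,0],[0,0,5],48],
    [[0,0,0],[0,0,5],48]
  ]
}}

```text
time_s: 15.55
position: [0.5984, -0.1042, 0.1616]
tcp_rot: [-0.0, 0.959, -0.285, -0.0]
contact_force: [-1.1, -0.5, -0.8]
grip_width: 0.0481
```

```bash
python3 nz.py
```

```text
t 15.55 tcp [ 0.5984 -0.1042  0.1616] yaw -33.1 j6 0.21 F [-1.1 -0.5 -0.8] tau [-0.01  0.17 -0.04] w 0.0481
nut top tool z 8.6 underside z 124.0 4991
edge angles (30 nominal) [np.float64(-35.7), np.float64(23.3)] nut turn in tool -6.200000000000001
```

{"name": "send_rows", "arguments": {
  "series": [
    [[0,0,0],[0,0,2],48],
    [[0,0,0],[0,0,3],48],
    [[0,0,0],[0,0,3],48]
  ]
}}

```text
time_s: 15.9
position: [0.5984, -0.1042, 0.1617]
tcp_rot: [0.0, 0.951, -0.31, -0.0]
contact_force: [-0.3, -0.5, 1.1]
grip_width: 0.0478
```

```bash
python3 nz.py
```

```text
t 15.9 tcp [ 0.5984 -0.1042  0.1617] yaw -36.1 j6 0.26 F [-0.3 -0.5  1.1] tau [-0.06  0.1   0.05] w 0.0478
nut top tool z 8.6 underside z 124.1 4948
edge angles (30 nominal) [np.float64(-35.3), np.float64(24.3)] nut turn in tool -5.499999999999998
```

It's seated at 124.0 mm. I'll centre the jaws in their slack, open and rise.

{"name": "send_rows", "arguments": {
  "series": [
    [[0,0,0],[0,0,-3],48],
    [[0,0,0],[0,0,-5.5],60],
    [[0,0,0],[0,0,-5.5],80],
    [[0,0,0],[0,0,-5.5],80],
    [[0,0,0],[0,0,-5.5],80],
    [[0,0,0],[0,0,-5.5],80],
    [[0,0,-10],[0,0,-5.5],80],
    [[0,0,-30],[0,0,-5.5],80],
    [[0,0,-60],[0,0,-5.5],80],
    [[0,0,-100],[0,0,-5.5],80],
    [[0,20,-130],[0,0,-5.5],80],
    [[0,60,-130],[0,0,-5.5],80],
    [[0,60,-130],[0,0,-5.5],80],
    [[0,60,-130],[0,0,-5.5],80]
  ]
}}

```text
time_s: 17.35
position: [0.5628, -0.1531, 0.2925]
tcp_rot: [-0.0, 0.964, -0.265, 0.0]
contact_force: [-0.8, 0.7, -0.5]
grip_width: 0.0802
```

```bash
python3 - <<'E'
from h import *
o=r.observe(); print(o["position"],o["contact_force"].round(1))
p,d=r.snapshot("wrist"); M=cam2world("wrist",o); W=cloud("wrist",d,M); z=W[...,2]
hsv=cv2.cvtColor(p,cv2.COLOR_RGB2HSV); y=cv2.inRange(hsv,(12,80,40),(32,255,255))>0
near=np.hypot(W[...,0]-.598,W[...,1]+.104)<.04
t=y&near&(z>.148)&(z<.158); P=W[t]; c,*_=np.linalg.lstsq(np.c_[P[:,:2]-P[:,:2].mean(0),np.ones(len(P))],P[:,2],rcond=None)
print("top z",c[2],"tilt",np.hypot(c[0],c[1]))
k=np.argwhere(t)[:,::-1].astype(float); q=(ray("wrist",k,.154,M)[:,:2]*1000).astype(np.float32); print("hex centre",cv2.minEnclosingCircle(q))
s,_=r.snapshot("side"); t2,_=r.snapshot("top")
cv2.imwrite("pics/end.png",np.hstack([cv2.resize(p[:,:,::-1],(400,300)),cv2.resize(s[:,:,::-1],(400,300))]))
E
```

```text
[ 0.56282325 -0.15305228  0.29245659] [-0.8  0.7 -0.5]
top z 0.15300776658804227 tilt 0.001457040963343559
hex centre ((597.1622314453125, -104.4815902709961), 26.04707908630371)
```

View pics/end.png

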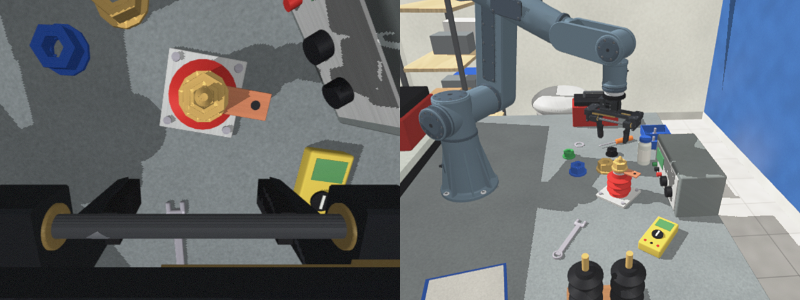

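The nut is seated on the terminal in both views (wrist panel, about (207,93)). It is level and centred, and the gripper is clear of everything.

```bash
python3 -c "
from bench import r
print(r.close_job())"
```

```text
the job is handed in; nothing more can be done
None
```

The small brass flange nut is on the red bushing's stud, seated on the copper terminal and released. I handed the job in at about 17.5 s of the 72 s allowed.

- **What I did:** I lowered the nut onto the thread's crown (underside at about 138 mm). With the jaws loose at 48 mm I turned it counter-clockwise, and it dropped to about 129 mm after roughly 50°. I then wound it clockwise by about 80° of jaw travel until it stopped sinking at about 124 mm, opened the jaws and backed away.
- **Last checks:** The nut's top measured 153.0 mm. That fits 124 mm seated, because the wrist depth reads about 1 mm low. Tilt was 0.0015 rad, and the nut's centre was within about 1 mm of the stud axis. Force readings were only about 1 N, which is sensor noise, while turning and after release.
- **Not measured:** I judged the other things on the bench to be undisturbed from the last picture only. The arm did not touch them.
- **Disagreement:** Just before lowering, two estimates of the stud's position relative to the nut differed by about 0.6 mm. I used a value between them, and the nut went on without side load.

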